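# Find and release the key left latched on the warming-plate box

### The arm

A 6-joint arm with a two-finger parallel gripper is mounted at the origin on the work surface. World frame = base frame: x ahead of the robot, y to its left, z up, the work surface at z = 0. Lengths are in m, angles in rad, forces in N, time in s.
With the tool pointing down it reaches from about 0.375 to 0.9 m from the base axis. Payload 3.1 kg.
Tool frame: the origin (TCP) lies midway between the tips of the shut fingers; the grasp point (between the pads) lies 19 mm behind it; z points along the fingers, y is the line along which they close (so a half turn about z gives the same grasp; the last joint's range is limited). The gripper opens to 87 mm and grips with 3 to 60 N. Pads are 19 mm wide; open, the fingers measure 117 mm over their backs; the gripper's body (75 mm by 190 mm) begins 51 mm behind the grasp point.
Start: joints at [-1.437, 0.527, 1.433, -0, 1.181, -0.178], TCP at [0.192, -0.595, 0.223] pointing down, gripper open.
Joint ranges: [-3.08, 3.08], [-0.75, 2.2], [0.22, 2.44], [-1.43, 4.57], [0, 2.65], [-2.85, 2.85]. Speed limits (rad/s): [2.79, 2.79, 3.14, 3.14, 3.14, 3.14].

### API

Orientations are given as a unit quaternion [x, y, z, w].
In Python, from rig import status, imaging, order gives the robot as it stands.
- The arm moves only by the tool arm_command, never from a script. Its argument "deltas" is one flat list of numbers, 5 for each row, row after row: the opening, from -1 (shut) to 1 (fully open), so that 0 is half open, then the shift along the tool's x, y, z in m, then the turn about the tool's z in rad. In form: [gripper, tx, ty, tz, roll, gripper, tx, ty, tz, roll, ...]. A call has 1 to 12 rows; each row shifts and turns the commanded pose from where the row before left it, along the tool's axes as they then stand; what a row does not reach is not made up. A row lasts 1/8 s, in which the tool goes at most 62.5 mm and 10.7 degrees, less where a joint would pass 70% of its speed; a pose out of reach is approached as far as the arm can. A call with a gripper value outside its range is refused whole. The fingers move at their own pace and stop on an object; "newtons" is the grip in N (left out, the last holds). Time passes only in rows, so rows that do not move let the fingers close. It gives the time, the measured TCP pose, the force, the opening and the grip force at its end, in the units of the state.
- status.get_obs(): the state, without advancing time (a new reading comes with each control period).
- imaging.camera(name): name is "scene" or "top"; returns (picture, depth): 384x512x3 uint8, red, green, blue; 384x512 float32, m along the optical axis (not along the pixel's ray), 0 where there is no reading.
- imaging.camera_params(name): a dict with "intrinsics" (3x3 intrinsics, pixels), "camera_from_world" (4x4, takes a point from world to camera coordinates). Camera axes: x right, y up, looking along -z (the intrinsics and any distortion apply to the point x, -y, -z); pixel columns grow to the right and rows downward; lengths in m; the calibration is good to about 2 mm. A picture is of the moment at which its call begins. camera_params takes no time and is no camera call.
- order.hand_in(): hands the job in; it is judged then, once.
The state is a dict: "time": time; "q": joint angles; "joint_velocities": joint speeds; "joint_torque": joint torques, N m; "position": TCP position; "tool_rot": TCP orientation; "ft_force": force on the tool from outside, world axes, zero at the start; "moment": the same for the moment, N m; "grip_width": finger opening in m; "grip_force": force on a finger pad.
Only numpy, scipy, OpenCV 4.12 (cv2) and the standard library are available. Lean on these libraries where they do the work, as an engineer would, in place of code of your own. Each camera call takes 0.05 s, during which the arm holds its last target. There are 200 camera calls.

### The job

One of the four plain keys on the grey control box has been left latched down, so one wax-warming plate is still on. With the fingertips, tap each of the four keys lightly, one after the other from left to right as seen from the robot, to find the latched one without releasing it; then press that key down to its stop, wait a moment and let it go, so that it pops up and the flag in the window drops flat. Touch the other three no more than lightly, and leave everything else on the bench and on the box where it stands.

Things in the scene. Friction and masses are not known exactly. Their poses are not given: they have to be found in the camera images.
- panel: Grey control box 120 (x) x 340 (y) x 45 mm high, fixed to the bench. Origin: centre of its underside; x away from the robot, y to the left along the key row, z up. On its flat deck four keys stand in a row at x = 0, y = +75, +25, -25 and -75 mm (left to right), a clear window box at y = -135 mm and a loose brass seal near y = +148 mm.
- row (a point): Middle of the key row, on the deck of the box. A key that is up has its cap's top 16 mm above the deck and is soft: 1 N starts it down, 4.5 N takes it 5 mm down, it bottoms at 12 mm (9.5 N) and comes up again when let go (it does not latch).
- window (a point): Centre of the top of the clear window box (55 x 34 mm, 36 mm above the deck). About the one latched key: its cap's top is only 10.5 mm above the deck; it is firm and hardly gives below 5 N. A light tap (under 5 N) leaves it latched. Pressed to its stop, 6.5 mm farther down (top 4 mm above the deck, 9.5 N), held there for a quarter of a second and let go, it rises level with the others.
- key_a: One of four identical keys; which of the four places it stands in varies. Origin: centre of its flat black bezel (46 x 40 mm), on the deck, 45 mm above the bench; axes as the box's. Its plain white cap, 34 (x) x 28 (y) mm, centred over the origin, moves straight down when pressed. Heights and forces: see row and window.
- key_b: One of four identical keys; which of the four places it stands in varies. Origin: centre of its flat black bezel (46 x 40 mm), on the deck, 45 mm above the bench; axes as the box's. Its plain white cap, 34 (x) x 28 (y) mm, centred over the origin, moves straight down when pressed. Heights and forces: see row and window.
- key_c: One of four identical keys; which of the four places it stands in varies. Origin: centre of its flat black bezel (46 x 40 mm), on the deck, 45 mm above the bench; axes as the box's. Its plain white cap, 34 (x) x 28 (y) mm, centred over the origin, moves straight down when pressed. Heights and forces: see row and window.
- key_d: One of four identical keys; which of the four places it stands in varies. Origin: centre of its flat black bezel (46 x 40 mm), on the deck, 45 mm above the bench; axes as the box's. Its plain white cap, 34 (x) x 28 (y) mm, centred over the origin, moves straight down when pressed. Heights and forces: see row and window.
- flag (a joint): Small aluminium flag inside the clear window, worked from inside by the latched key, whichever it is. Value in rad: about 1.33 (nearly upright) while a key is latched, up to 2.9 (tipped over backwards) while that key is pressed to its stop, 0 (flat, towards the robot) when every key is up.
- seal: bystander, to be left alone: small brass seal, 26 mm across, 36 mm tall, standing on the left end of the control box's deck; origin under its centre
- wax: bystander, to be left alone: block of brown wax 50 x 80 x 26 mm, on the bench in front of (robot side of) the box; origin under its centre
- spatula: bystander, to be left alone: modelling spatula 170 mm long lying on the bench in front of the box; origin under its middle, handle to its -x
- jar: bystander, to be left alone: amber jar 54 mm across, 60 mm tall, beyond the box's left end; origin under its centre
- mug: bystander, to be left alone: white mug 74 mm across, 80 mm tall, beyond the box's right end; origin under its centre
- trivet: bystander, to be left alone: iron ring 90 mm across, 10 mm high, on the bench behind the box; origin under its centre
- figure: bystander, to be left alone: bronze figure 48 mm across at the foot, 64 mm tall, on the bench behind the box; origin under its centre

How it is judged:
On the way, in this order (a step that is already met when the one before it is completed fails the run):
1. first key from the left is tapped (fingers touch its cap with over 0.3 N) (((contact force between the fingers and key_a above 0.3 N and y of key_a in the frame of panel between 0.055 and 0.095 m) or (contact force between the fingers and key_b above 0.3 N and y of key_b in the frame of panel between 0.055 and 0.095 m) or (contact force between the fingers and key_c above 0.3 N and y of key_c in the frame of panel between 0.055 and 0.095 m) or (contact force between the fingers and key_d above 0.3 N and y of key_d in the frame of panel between 0.055 and 0.095 m))), for 0.02 s.
2. second key from the left is tapped (fingers touch its cap with over 0.3 N) (((contact force between the fingers and key_a above 0.3 N and y of key_a in the frame of panel between 0.005 and 0.045 m) or (contact force between the fingers and key_b above 0.3 N and y of key_b in the frame of panel between 0.005 and 0.045 m) or (contact force between the fingers and key_c above 0.3 N and y of key_c in the frame of panel between 0.005 and 0.045 m) or (contact force between the fingers and key_d above 0.3 N and y of key_d in the frame of panel between 0.005 and 0.045 m))), for 0.02 s.
3. third key from the left is tapped (fingers touch its cap with over 0.3 N) (((contact force between the fingers and key_a above 0.3 N and y of key_a in the frame of panel between -0.045 and -0.005 m) or (contact force between the fingers and key_b above 0.3 N and y of key_b in the frame of panel between -0.045 and -0.005 m) or (contact force between the fingers and key_c above 0.3 N and y of key_c in the frame of panel between -0.045 and -0.005 m) or (contact force between the fingers and key_d above 0.3 N and y of key_d in the frame of panel between -0.045 and -0.005 m))), for 0.02 s.
4. fourth key from the left is tapped (fingers touch its cap with over 0.3 N) (((contact force between the fingers and key_a above 0.3 N and y of key_a in the frame of panel between -0.095 and -0.055 m) or (contact force between the fingers and key_b above 0.3 N and y of key_b in the frame of panel between -0.095 and -0.055 m) or (contact force between the fingers and key_c above 0.3 N and y of key_c in the frame of panel between -0.095 and -0.055 m) or (contact force between the fingers and key_d above 0.3 N and y of key_d in the frame of panel between -0.095 and -0.055 m))), for 0.02 s.
5. after all four were tapped, the latched key is pressed and released: the flag has dropped (below 0.2 rad) (value of joint flag below 0.2 rad), for 0.2 s.
At the end, for the whole second after the job is handed in: the flag lies flat and still (below 0.1 rad), so every key is up, and every bystander rests within 15 mm of where it stood (value of joint flag below 0.1 rad and velocity of joint flag between -0.1 and 0.1 rad/s and distance of each of seal, wax, spatula, jar, mug, trivet, figure from where it was at the start of the episode below 0.015 m and linear speed of each of seal, wax, spatula, jar, mug, trivet, figure below 0.02 m/s); the robot touches nothing.
It fails at once if a key other than the latched one is pressed hard (over 8 N on a key while the flag has not stirred from upright) ((contact force between the fingers and key_a above 8 N or contact force between the fingers and key_b above 8 N or contact force between the fingers and key_c above 8 N or contact force between the fingers and key_d above 8 N) and value of joint flag between 1.1 and 1.6 rad).
It fails at once if a bystander is moved or lifted more than 15 mm from its place (distance of any of seal, wax, spatula, jar, mug, trivet, figure from where it was at the start of the episode above 0.015 m).
It also fails if it takes over 48 s, if anything falls off the work surface, if the arm or the gripper's body presses on something with over 40 N, if the wrist force passes 120 N, or if a joint passes its speed limit or range.

## Working session

There is one attempt and no reset: what is moved stays moved. The work goes in short steps, Python scripts to look and compute and a tool call to move; the robot and the scene stay as the last step left them, time stands still between calls to the robot, and variables do not carry over. Pictures are saved under pics/ and viewed, at most 10 in all, crops included, and the job is handed in when it is done.

Besides the shell and the picture viewer there is one more tool, called after "Call:" as name(argument=value, ...) on one line, values as JSON. arm_command: Moves the arm, as the interface text tells. Its arguments: {"type":"object","properties":{"deltas":{"type":"array"},"newtons":{"type":"number"}},"required":["deltas"]}

```bash
mkdir -p pics
python3 - <<'E'
from rig import status, imaging
import numpy as np, cv2
o=status.get_obs(); print({k:np.round(v,3).tolist() for k,v in o.items()})
for n in("scene","top"):
    p,d=imaging.camera(n); np.savez(f"{n}.npz",p=p,d=d,**imaging.camera_params(n))
    cv2.imwrite(f"pics/{n}.png",cv2.resize(p[:,:,::-1],(800,600)))
    c=imaging.camera_params(n); print(n,np.round(c["intrinsics"],1).tolist(),np.round(c["camera_from_world"],3).tolist(),c.keys())
E
```

```text
{'time': 0.0, 'q': [-1.436, 0.528, 1.434, -0.0, 1.181, -0.179], 'joint_velocities': [0.001, 0.0, -0.001, 0.001, -0.0, -0.001], 'joint_torque': [-0.001, -44.005, -17.659, 0.063, 0.058, -0.0], 'position': [0.192, -0.594, 0.222], 'tool_rot': [0.988, 0.156, 0.0, -0.001], 'ft_force': [-0.176, -0.24, -0.258], 'moment': [0.007, 0.009, -0.056], 'grip_force': 0.0, 'grip_width': 0.087}
scene [[403.6, 0.0, 255.9], [0.0, 403.6, 191.7], [0.0, 0.0, 1.0]] [[-0.417, 0.909, -0.004, 0.203], [-0.644, -0.292, 0.707, 0.311], [0.641, 0.297, 0.707, -1.535], [0.0, 0.0, 0.0, 1.0]] dict_keys(['intrinsics', 'camera_from_world'])
top [[391.0, 0.0, 258.7], [0.0, 391.0, 193.0], [0.0, 0.0, 1.0]] [[0.007, -1.0, -0.005, 0.052], [0.982, 0.006, 0.187, -0.55], [-0.187, -0.006, 0.982, -0.815], [0.0, 0.0, 0.0, 1.0]] dict_keys(['intrinsics', 'camera_from_world'])
```

View pics/top.png

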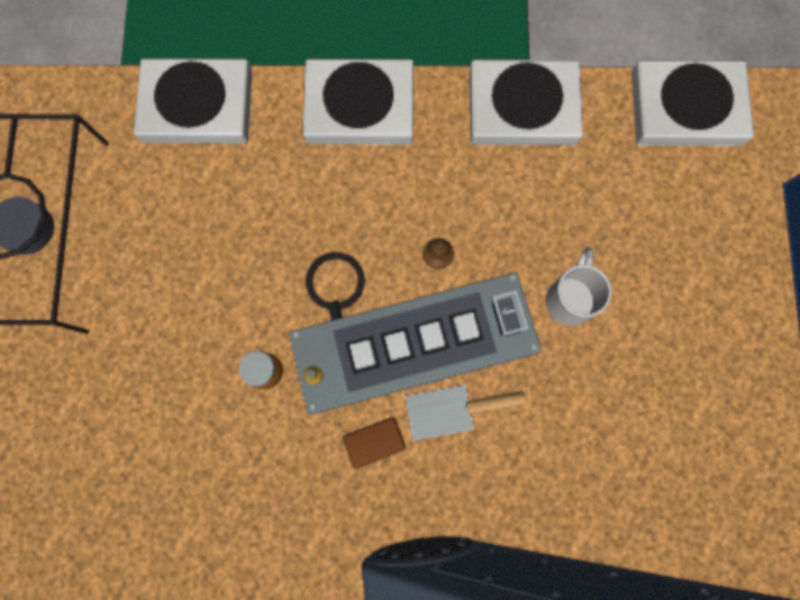

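View pics/scene.png

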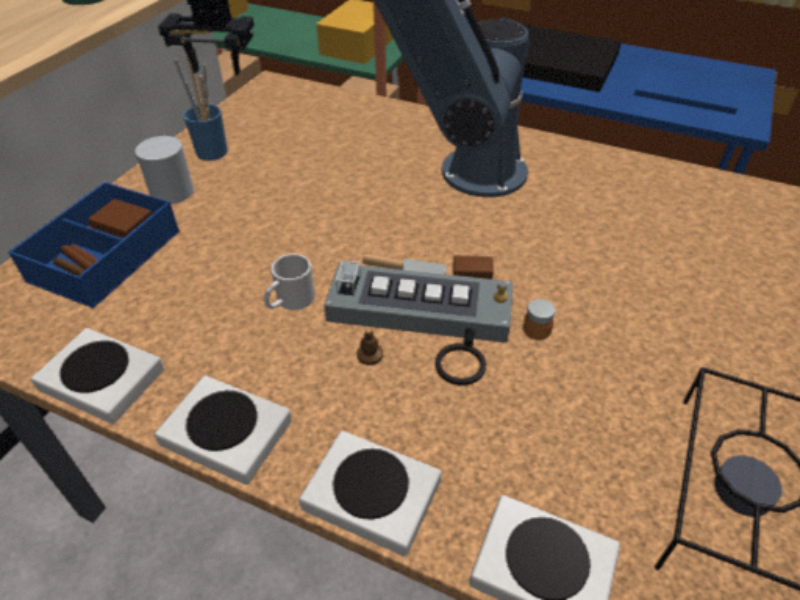

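The top view shows the keys at about (362,355), (398,346), (431,336) and (467,327). The scene view has the same row mirrored, at about (461,294) to (380,285). Next I'll find the cap centroids in both views and triangulate them.

```bash
cat > h.py <<'E'
import numpy as np, cv2
def load(n):
    z=np.load(n+".npz"); return z["p"],z["d"],z["intrinsics"],z["camera_from_world"]
F=np.diag([1,-1,-1,1.])
def P(K,T): return K@(F@T)[:3]
def back(n,u,v):
    p,d,K,T=load(n); z=d[int(round(v)),int(round(u))]
    c=np.linalg.inv(K)@[u*z,v*z,z]; return (np.linalg.inv(F@T)@[*c,1])[:3]
E
python3 - <<'E'
from h import *
R={"top":(215,200,315,255),"scene":(232,172,310,198)}
C={}
for n,(x0,y0,x1,y1) in R.items():
    p,d,K,T=load(n); s=p[y0:y1,x0:x1].astype(int)
    m=((s.min(2)>165)).astype(np.uint8)
    N,L,st,c=cv2.connectedComponentsWithStats(m)
    k=[(c[i]+[x0,y0],st[i,4]) for i in range(1,N) if st[i,4]>25]
    k.sort(key=lambda t:t[0][0],reverse=n=="scene")
    print(n,[(np.round(a,1).tolist(),int(b)) for a,b in k]); C[n]=np.array([a for a,b in k])
    for a,b in k: print(np.round(back(n,*a),4))
    q=p[y0-30:y1+30,x0-40:x1+40,::-1]; cv2.imwrite(f"pics/{n}_c.png",cv2.resize(q,None,fx=4,fy=4,interpolation=cv2.INTER_CUBIC))
if len(C["top"])==len(C["scene"]):
    M=[P(*load(n)[2:]) for n in("top","scene")]
    X=cv2.triangulatePoints(M[0],M[1],C["top"].T,C["scene"].T); print(np.round((X[:3]/X[3]).T,4))
# panel corner/deck plane
p,d,K,T=load("top")
for u,v in [(292,333),(312,410),(518,276),(536,350),(312,376),(510,313)]: print(u,v,np.round(back("top",u*.64,v*.64),4))
E
```

```text
top [([231.4, 226.6], 173), ([253.8, 220.8], 169), ([276.1, 214.7], 175), ([298.2, 208.7], 171)]
[0.4737 0.1141 0.0601]
[0.4872 0.0659 0.056 ]
[0.4996 0.0177 0.0647]
[ 0.5132 -0.0304  0.0631]
scene [([294.3, 186.2], 69), ([276.9, 185.7], 72), ([259.9, 182.3], 69), ([242.8, 180.5], 69)]
[0.4749 0.115  0.0622]
[0.487  0.0663 0.0555]
[0.4997 0.0186 0.0611]
[ 0.5119 -0.0307  0.0596]
[[ 0.4735  0.1143  0.0607]
 [ 0.4871  0.0661  0.0555]
 [ 0.4999  0.0181  0.0611]
 [ 0.5134 -0.0303  0.0611]]
292 333 [0.504  0.2139 0.0487]
312 410 [0.3972 0.1822 0.0464]
518 276 [ 6.001e-01 -1.164e-01 -2.000e-04]
536 350 [ 0.4824 -0.1301  0.0468]
312 376 [0.4417 0.1786 0.0803]
510 313 [ 0.5293 -0.0893  0.0796]
```

Heights 60.7, 55.5, 61.1 and 61.1 mm match 61 and 55.5, and the spacing is 50 mm, so the second key looks latched. Row yaw is 0.269 rad. First I'll shut the fingers and turn so that the closing line lies along panel x.

Call:
arm_command(deltas=[-1, 0, 0, 0, -0.17, -1, 0, 0, 0, -0.17, -1, 0, 0, 0, -0.17, -1, 0, 0, 0, -0.17, -1, 0, 0, 0, -0.17, -1, 0, 0, 0, -0.17, -1, 0, 0, 0, -0.17, -1, 0, 0, 0, -0.17, -1, 0, 0, 0, -0.17, -1, 0, 0, 0, 0], newtons=10)

```text
time: 1.35
position: [0.1923, -0.5943, 0.222]
tool_rot: [0.606, 0.796, 0.0, -0.0]
ft_force: [-0.4, 0.3, -0.4]
grip_width: 0.0015
grip_force: 0.0
```

Call:
arm_command(deltas=[-1, 0.038, 0.029, 0, 0, -1, 0.038, 0.029, 0, 0, -1, 0.038, 0.029, 0, 0, -1, 0.038, 0.029, 0, 0, -1, 0.038, 0.029, 0, 0, -1, 0.038, 0.029, 0, 0, -1, 0.038, 0.029, 0, 0, -1, 0.038, 0.029, 0, 0, -1, 0, 0, 0, 0])

```text
time: 2.48
position: [0.3341, -0.2361, 0.2224]
tool_rot: [0.604, 0.797, 0.0, -0.001]
ft_force: [0.4, -0.0, -0.1]
grip_width: 0.0006
grip_force: 0.0
```

Call:
arm_command(deltas=[-1, 0.038, 0.029, 0, 0, -1, 0.038, 0.029, 0, 0, -1, 0.038, 0.029, 0, 0, -1, 0.038, 0.029, 0, 0, -1, 0.038, 0.029, 0, 0, -1, 0.038, 0.029, 0, 0, -1, 0.038, 0.029, 0, 0, -1, 0.038, 0.029, 0, 0, -1, 0, 0, 0, 0, -1, 0, 0, 0, 0])

```text
time: 3.72
position: [0.4759, 0.1148, 0.2223]
tool_rot: [0.605, 0.796, -0.001, -0.0]
ft_force: [-0.5, 0.0, 0.2]
grip_width: 0.0007
grip_force: 0.0
```

```bash
cat > go.py <<'E'
from rig import status
import numpy as np, sys
from scipy.spatial.transform import Rotation as R
K=np.array([[.4737,.1143,.0611],[.4868,.0662,.0555],[.5000,.0180,.0611],[.5132,-.0303,.0611]])
o=status.get_obs(); r=R.from_quat(o["tool_rot"]).as_matrix(); p=np.array(o["position"])
print(o["time"],"pos",np.round(p,4),"yaw x",round(np.arctan2(r[1,0],r[0,0]),4),"f",np.round(o["ft_force"],2),"z",np.round(r[:,2],3),"w",o["grip_width"])
for k in K: print(np.round(r.T@(k-p),4))
E
python3 go.py
```

```text
3.725 pos [0.4759 0.1148 0.2223] yaw x 1.8416 f [-0.51  0.05  0.25] z [-0.001 -0.001 -1.   ] w 0.0006648115186150566
[ 0.0002 -0.0021  0.1612]
[-0.0496 -0.0024  0.1668]
[-0.0996 -0.0026  0.1612]
[-0.1497 -0.0028  0.1612]
```

Call:
arm_command(deltas=[-1, 0, -0.002, 0.03, 0, -1, 0, 0, 0.04, 0, -1, 0, 0, 0.04, 0, -1, 0, 0, 0.035, 0, -1, 0, 0, 0.008, 0, -1, 0, 0, 0.005, 0, -1, 0, 0, 0.002, 0, -1, 0, 0, 0.002, 0, -1, 0, 0, 0.001, 0, -1, 0, 0, 0, 0, -1, 0, 0, 0, 0])

```text
time: 5.1
position: [0.4748, 0.1151, 0.0599]
tool_rot: [0.605, 0.797, 0.0, 0.001]
ft_force: [1.6, -0.7, 2.2]
grip_width: 0.0005
grip_force: 0.9
```

Call:
arm_command(deltas=[-1, 0, 0, 0.0015, 0, -1, 0, 0, 0, 0, -1, 0, 0, 0, 0])

```text
time: 5.48
position: [0.4748, 0.1151, 0.0582]
tool_rot: [0.605, 0.796, 0.0, 0.001]
ft_force: [2.5, -0.8, 3.4]
grip_width: 0.0005
grip_force: 1.5
```

Call:
arm_command(deltas=[-1, 0, 0, -0.01, 0, -1, 0, 0, -0.0145, 0, -1, -0.025, 0, 0, 0, -1, -0.025, 0, 0, 0, -1, 0, 0, 0, 0, -1, 0, 0, 0, 0])

```text
time: 6.22
position: [0.4867, 0.0674, 0.0829]
tool_rot: [0.605, 0.796, -0.0, -0.001]
ft_force: [-0.7, 0.5, 0.5]
grip_width: 0.0004
grip_force: 0.0
```

```bash
python3 go.py
```

```text
6.225 pos [0.4867 0.0674 0.0829] yaw x 1.8425 f [-0.69  0.53  0.49] z [-0.001  0.    -1.   ] w 0.0003766052281190099
[0.0486 0.0001 0.0218]
[-0.0012 -0.0002  0.0274]
[-0.0512 -0.0004  0.0217]
[-0.1013 -0.0007  0.0217]
```

First key is soft: 3.4 N at 3 mm down. Next is the second.

Call:
arm_command(deltas=[-1, -0.001, 0, 0.012, 0, -1, 0, 0, 0.008, 0, -1, 0, 0, 0.005, 0, -1, 0, 0, 0.001, 0, -1, 0, 0, 0.001, 0, -1, 0, 0, 0, 0, -1, 0, 0, 0, 0])

```text
time: 7.1
position: [0.4878, 0.066, 0.0557]
tool_rot: [0.605, 0.796, 0.0, 0.0]
ft_force: [-1.0, -0.4, 0.5]
grip_width: 0.0005
grip_force: 0.5
```

Call:
arm_command(deltas=[-1, 0, 0, 0.0005, 0, -1, 0, 0, 0, 0, -1, 0, 0, 0, 0])

```text
time: 7.48
position: [0.4878, 0.066, 0.0553]
tool_rot: [0.605, 0.796, 0.0, 0.0]
ft_force: [-1.1, 1.8, 5.2]
grip_width: 0.0003
grip_force: 2.2
```

Second key is firm: it takes about 5 N at 55.3 mm with no travel, so it is the latched one. I'll back off and move to the third.

Call:
arm_command(deltas=[-1, 0, 0, -0.01, 0, -1, 0, 0, -0.0175, 0, -1, -0.025, 0, 0, 0, -1, -0.025, 0, 0, 0, -1, 0, 0, 0, 0, -1, 0, 0, 0.012, 0, -1, 0, 0, 0.008, 0, -1, 0, 0, 0.002, 0, -1, 0, 0, 0.002, 0, -1, 0, 0, 0.001, 0, -1, 0, 0, 0, 0, -1, 0, 0, 0, 0])

```text
time: 8.98
position: [0.5009, 0.0179, 0.0577]
tool_rot: [0.605, 0.796, -0.0, -0.0]
ft_force: [-1.6, 1.4, 4.9]
grip_width: 0.0006
grip_force: 1.7
```

```bash
python3 go.py
```

```text
8.975 pos [0.5009 0.0179 0.0577] yaw x 1.8428 f [-1.62  1.38  4.86] z [-0.  0. -1.] w 0.0006269809013819375
[ 0.1002 -0.0003 -0.0034]
[ 0.0503 -0.0006  0.0022]
[ 0.0004 -0.0009 -0.0034]
[-0.0497 -0.0011 -0.0034]
```

Third is soft. Now the fourth.

Call:
arm_command(deltas=[-1, 0, 0, -0.01, 0, -1, 0, 0, -0.015, 0, -1, -0.025, 0, 0, 0, -1, -0.025, -0.001, 0, 0, -1, 0, 0, 0, 0, -1, 0, 0, 0.012, 0, -1, 0, 0, 0.008, 0, -1, 0, 0, 0.002, 0, -1, 0, 0, 0.002, 0, -1, 0, 0, 0, 0, -1, 0, 0, 0, 0])

```text
time: 10.35
position: [0.5133, -0.0303, 0.0587]
tool_rot: [0.605, 0.797, -0.0, -0.0]
ft_force: [-2.1, 1.7, 2.4]
grip_width: 0.0006
grip_force: 1.3
```

```bash
python3 go.py
```

```text
10.35 pos [ 0.5133 -0.0303  0.0587] yaw x 1.843 f [-2.09  1.69  2.39] z [-0.001  0.    -1.   ] w 0.0006019402623866091
[ 0.15    0.0007 -0.0024]
[0.1001 0.0004 0.0032]
[ 0.0501  0.0002 -0.0024]
[ 0.0001 -0.0001 -0.0024]
```

All four are tapped, so back to the second key. I'll press it slowly.

Call:
arm_command(deltas=[-1, 0, 0, -0.01, 0, -1, 0, 0, -0.015, 0, -1, 0.035, 0, 0, 0, -1, 0.035, 0, 0, 0, -1, 0.03, 0, 0, 0, -1, 0, 0, 0, 0, -1, 0, 0, 0.012, 0, -1, 0, 0, 0.01, 0, -1, 0, 0, 0.005, 0, -1, 0, 0, 0, 0])

```text
time: 11.6
position: [0.4867, 0.0652, 0.056]
tool_rot: [0.605, 0.796, -0.0, -0.0]
ft_force: [-0.7, -0.3, -0.3]
grip_width: 0.0001
grip_force: 0.0
```

Call:
arm_command(deltas=[-1, 0, 0, 0.001, 0, -1, 0, 0, 0.001, 0, -1, 0, 0, 0.001, 0, -1, 0, 0, 0.001, 0, -1, 0, 0, 0, 0])

```text
time: 12.22
position: [0.4868, 0.0654, 0.0531]
tool_rot: [0.604, 0.797, -0.0, 0.0]
ft_force: [-1.5, -3.3, 6.0]
grip_width: 0.0005
grip_force: 3.2
```

```bash
python3 go.py
```

```text
12.225 pos [0.4868 0.0654 0.0531] yaw x 1.8433 f [-1.46 -3.32  6.02] z [ 0.001 -0.001 -1.   ] w 0.0005123074454694924
[ 0.0506  0.0005 -0.008 ]
[ 0.0008  0.0002 -0.0024]
[-0.0492 -0.0001 -0.0079]
[-0.0993 -0.0004 -0.0079]
```

Call:
arm_command(deltas=[-1, 0, 0, 0.001, 0, -1, 0, 0, 0.001, 0, -1, 0, 0, 0.001, 0, -1, 0, 0, 0.001, 0, -1, 0, 0, 0, 0, -1, 0, 0, 0, 0])

```text
time: 12.98
position: [0.4869, 0.0654, 0.0495]
tool_rot: [0.604, 0.797, -0.0, 0.0]
ft_force: [-2.7, -3.4, 9.0]
grip_width: 0.0003
grip_force: 4.5
```

Call:
arm_command(deltas=[-1, 0, 0, 0.001, 0, -1, 0, 0, 0.0005, 0, -1, 0, 0, 0, 0, -1, 0, 0, 0, 0, -1, 0, 0, 0, 0, -1, 0, 0, 0, 0])

```text
time: 13.72
position: [0.4869, 0.0654, 0.0492]
tool_rot: [0.604, 0.797, 0.0, 0.001]
ft_force: [-3.2, -2.0, 20.5]
grip_width: 0.0003
grip_force: 9.7
```

It's at the stop: force has risen to 20 N and z has stayed at 49 mm. It was held half a second, so I'll release now.

Call:
arm_command(deltas=[-1, 0, 0, -0.005, 0, -1, 0, 0, -0.01, 0, -1, 0, 0, -0.03, 0, -1, 0, 0, -0.05, 0, -1, 0, 0, -0.05, 0, -1, -0.05, -0.03, 0, 0, -1, -0.055, -0.03, 0, 0, -1, -0.055, -0.03, 0, 0, -1, -0.055, -0.03, 0, 0, -1, -0.055, -0.03, 0, 0, -1, -0.05, -0.02, 0, 0, -1, 0, 0, 0, 0])

```text
time: 15.22
position: [0.4094, -0.2919, 0.1923]
tool_rot: [0.607, 0.795, -0.0, 0.002]
ft_force: [-0.2, 0.6, -0.6]
grip_width: 0.0005
grip_force: 0.0
```

Run:
```python
from rig import imaging,status
from h import *
for n in("scene","top"):
    p,d=imaging.camera(n); np.savez(n+".npz",p=p,d=d,**imaging.camera_params(n))
T,S=load("top")[0][160:270,180:360,::-1],load("scene")[0][140:250,170:350,::-1]
cv2.imwrite("pics/end.png",cv2.resize(np.vstack([T,S]),None,fx=2.7,fy=2.7,interpolation=cv2.INTER_CUBIC))
for c in [(231.4,226.6),(253.8,220.8),(276.1,214.7),(298.2,208.7)]: print(back("top",*c))
print(status.get_obs()["position"],status.get_obs()["time"])
```

```text
[0.47337655 0.11388703 0.06335363]
[0.48654043 0.06578274 0.06077058]
[0.50012703 0.01746586 0.06101142]
[ 0.51291264 -0.03023171  0.06553966]
[ 0.40866143 -0.28715492  0.1917104 ] 15.325
```

View pics/end.png

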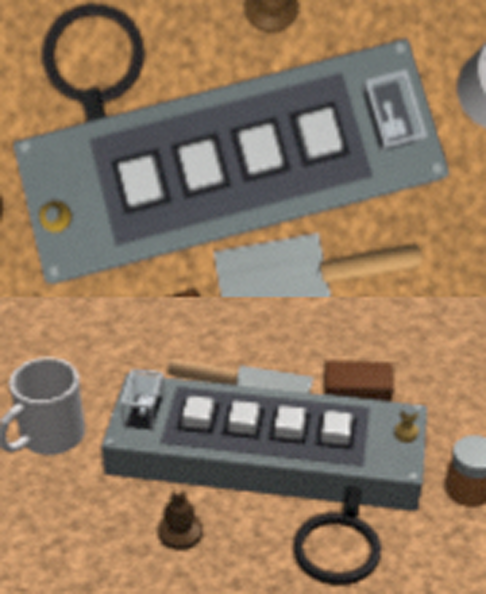

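The picture shows all four caps level, the second now at 60.8 mm. The flag lies flat towards the robot in the window at (395,120), and the bystanders are in place.

```bash
python3 -c "
from rig import order; print(order.hand_in())"
```

```text
the job is handed in; nothing more can be done
None
```

I tapped all four keys from left to right and found the second one latched; pressing it to its stop and letting go made it pop up, the final pictures show the flag flat and the other items in place, and the job is handed in (no verdict came back).

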